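# Clamp the wooden disc in its fixture

## Robot

A 6-joint arm with a two-finger parallel gripper is mounted at the origin on the work surface. World frame = base frame: x ahead of the robot, y to its left, z up, the work surface at z = 0. Lengths are in m, angles in rad, forces in N, time in s.
With the tool pointing down it reaches from about 0.2 to 0.875 m from the base axis. Payload 3.4 kg.
Tool frame: the origin (TCP) lies between the finger pads; the fingertips stand 25 mm ahead of it and the grasp point (between the pads) lies 6 mm ahead of it (r.nose_length is the z of the fingertips in the tool frame, in m); z points along the fingers, x is the direction in which the jaws open and shut, and the axes are right-handed (so a half turn about z gives the same grasp; the last joint's range is limited). The gripper opens to 94 mm and grips with 3 to 60 N. Pads are 16 mm wide; open, the fingers measure 119 mm over their backs; the gripper's body (75 mm by 177 mm) begins 78 mm behind the grasp point.
Start: joints at [1.094, 0.276, 1.505, -0, 1.361, -0.121], TCP at [0.2, 0.539, 0.23] pointing down, gripper open.
Joint ranges: [-2.89, 2.89], [-0.75, 2.08], [0.22, 2.7], [-1.18, 4.32], [0.11, 2.71], [-2.7, 2.7]. Speed limits (rad/s): [2.57, 2.57, 3.14, 3.14, 3.14, 3.14].

## Interface

Orientations are given as a unit quaternion [w, x, y, z].
In Python, from plant import r, gripper_to, inverse_kinematics, vision, models, telemetry gives the robot as it stands. Calls block until the motion is done:
- r.move_to(position, orientation): joint-space move of the TCP to a pose.
- r.move_l(position, rot=None, vel=0.15, guard=None): straight line of the TCP; rot=None keeps the orientation; vel is the mean speed in m/s. With guard (N) it stops when the force on the tool has changed by that much, and returns True; else False.
- r.movej(angles): joint-space move.
- gripper_to(opening, f_grip=None): finger opening in m; f_grip is the grip in N (None keeps the last); returns when the fingers have stopped.
- r.hold(seconds).
- inverse_kinematics(position, orientation): joint angles nearest the present ones, or None.
- vision.snapshot(name): name is "side" or "top"; returns the picture (480x640x3 uint8, red, green, blue); there is no depth.
- vision.get_calibration(name): a dict with "fx", "fy", "cx", "cy" (pixels), "D" ([k1, k2, p1, p2, k3] as OpenCV has them; the pictures are not rectified), "position" and "orientation" of the camera in the world. Camera axes: x right, y down, z forward; pixel columns grow to the right and rows downward; lengths in m; the calibration is good to about 2 mm. A picture is of the moment at which its call begins. get_calibration takes no time and is no camera call.
A pose or a line that the arm cannot do raises r.PlanningError and nothing moves.
- r.sign_off(): hands the job in, once; it reports no verdict.
Trained networks look in the newest picture that a camera, given by its name, has taken for a name from the list of things; names that differ only in an ending like _2 or _b are one class to them, and where a whole thing is asked for, a point or a joint stands for the part that bears it (a point fixed in the world has none). Each returns a list of dicts, best first, with "score" (0 to 1); they miss things now and then, are a little off and sometimes report something else, mostly with a low value. They report only what shows in the picture. A call takes as long as a camera call.
- models.boxes_of(thing, camera): "at" ([x, y, z] in m, in world coordinates, good to about 4 mm: the middle of the surface that is visible of it).
- models.regions_of(thing, camera): "pixels" (480x640 bool, what is visible of it).
- models.mark_of(thing, camera): "at" ([x, y, z] in m, in world coordinates, good to about 4 mm: a listed point, or the origin of a listed thing).
Readings, each from a call of its own:
- telemetry.current_t(): time.
- telemetry.current_joints(): joint angles.
- telemetry.current_dq(): joint speeds.
- telemetry.current_joint_efforts(): joint torques, N m.
- telemetry.current_ee_pos(): TCP position.
- telemetry.current_tool_rot(): TCP orientation.
- telemetry.current_wrist_force(): force on the tool from outside, world axes, zero at the start.
- telemetry.current_torque(): the same for the moment, N m.
- telemetry.current_opening(): finger opening in m.
Only numpy, scipy, OpenCV 4.12 (cv2) and the standard library are available. Lean on these libraries where they do the work, as an engineer would, in place of code of your own. Each camera call takes 0.05 s, during which the arm holds its last target. There are 200 camera calls.

## Task

Two fixture plates on the bench each have a toggle clamp standing open. Press the red handle of the clamp that belongs to the round wooden disc down until it snaps over centre and stays fully closed by itself, holding the disc where it lies. Leave the clamp over the square block open and untouched, and take the gripper clear.

Things in the scene. Friction and masses are not known exactly. Their poses are not given: they have to be found in the camera images.
- disc_grip (a point): Red grip (85 long, 26 wide, 20 thick) of the disc clamp's handle. Point: on its upper face, 80 mm along the handle from the hinge pin, 12 mm above the pin's line; the handle ends 125 mm from the pin. Axes turn with the handle: x from free end to pin, y along pin, z out of the upper face. Open it slopes up 46 degrees towards the free end; closed it is level, upper face 67 mm, pin 55 mm above the bench.
- disc_clamp (a joint): That handle's angle, rad: 0 open (46 degrees up), 0.80 closed on its stop (level). Pressing down closes it. Resistance peaks at 10 to 15 N on the grip near 0.3 and fades to none at dead centre, 0.64; beyond, its spring snaps it shut and holds it. Let go short of that, it swings back up. Closing swings a steel arm beyond the pin down, bringing its rubber pad onto the disc.
- disc_mid (a point): Centre, half-way up, of the round wooden disc (90 across, 20 thick), loose on an aluminium plate (260 x 120 x 15, fixed to the bench), about 85 mm beyond its clamp's pin, away from the handle. The clamp's steel bracket reaches 17 mm from the pin towards the grip, 67 mm above the bench, 32 mm wide.
- block_grip (a point): The same point and axes on the grip of the other clamp, alike in all sizes, whose plate carries a square wooden block (75 x 75 x 20). Not to be touched.

How it is judged:
By the outcome, as a careful person would: the job done as asked, in the order asked, and still so for the second after the job is handed in, with the robot touching nothing.
It also fails if it takes over 26 s, if anything falls off the work surface, if the arm or the gripper's body presses on something with over 40 N, if the wrist force passes 120 N, or if a joint passes its speed limit or range.

## Working session

There is one attempt and no reset: what is moved stays moved. The work goes in short steps, each a Python script; the robot and the scene stay as the last script left them, time stands still between calls to the robot, and variables do not carry over. Pictures are saved under pics/ and viewed, about 8 in all and at most 12, crops included, and the job is handed in when it is done.

```bash
mkdir -p pics; python3 - <<'E'
from plant import r, vision, models, telemetry
import cv2
for c in ["top","side"]:
    cv2.imwrite(f"pics/{c}0.png", vision.snapshot(c)[:,:,::-1])
    for t in ["disc_grip","block_grip","disc_mid"]:
        print(c,t,[(round(d["score"],2),[round(float(v),3) for v in d["at"]]) for d in models.mark_of(t,c)][:4])
    print(vision.get_calibration(c))
print(telemetry.current_t())
E
```

```text
top disc_grip [(0.68, [0.52, 0.171, 0.124])]
top block_grip [(0.81, [0.529, -0.135, 0.123])]
top disc_mid [(0.58, [0.644, 0.139, 0.023])]
{'fx': 439.1640104083485, 'fy': 439.1640104083485, 'cx': 313.4006597363089, 'cy': 242.23928776932175, 'D': array([-0.0640516,  0.       ,  0.       ,  0.       ,  0.       ]), 'position': array([ 0.51554933, -0.02343751,  0.77231739]), 'orientation': array([-0.05185848,  0.7073038 , -0.70416925,  0.03431764])}
side disc_grip []
side block_grip [(0.83, [0.528, -0.135, 0.118])]
side disc_mid [(0.55, [0.643, 0.135, 0.027])]
{'fx': 501.69897279711387, 'fy': 501.69897279711387, 'cx': 329.0493695896257, 'cy': 245.0871762370209, 'D': array([-0.03073672,  0.        ,  0.        ,  0.        ,  0.        ]), 'position': array([ 0.19921608, -0.52443098,  0.54268697]), 'orientation': array([-0.45432221,  0.82949105, -0.28711917,  0.15198189])}
0.4
```

View pics/top0.png

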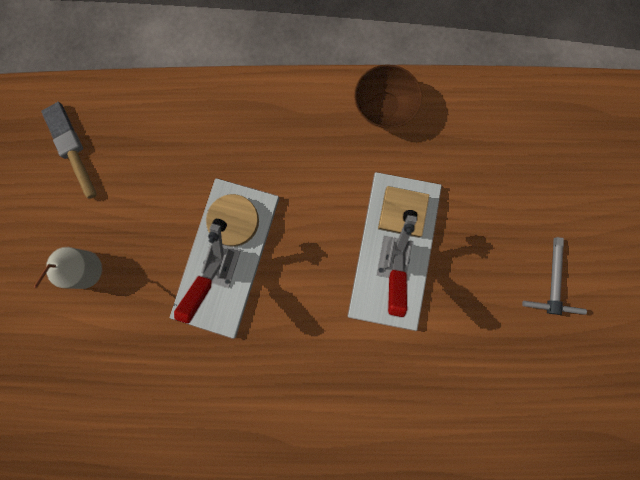

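View pics/side0.png

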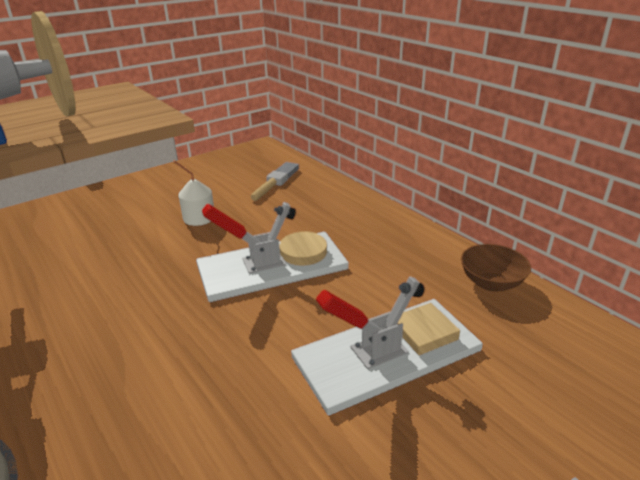

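The top view shows the disc clamp on the left plate: disc at (232,220), grip about (195,300), plate corners (217,180), (277,197), (235,338) and (171,319). The block clamp is on the right, grip (398,293). The side view agrees. Next I'll get the clamp axis from the plate and check it against the marks.

```bash
cat > geo.py <<'E'
import numpy as np, cv2
from scipy.spatial.transform import Rotation as R
from plant import r, vision, models, telemetry, inverse_kinematics, gripper_to
def px2w(uv,z,c):
    k=vision.get_calibration(c); K=np.array([[k["fx"],0,k["cx"]],[0,k["fy"],k["cy"]],[0,0,1]])
    n=cv2.undistortPoints(np.array(uv,float).reshape(-1,1,2),K,k["D"]).reshape(-1,2)
    d=R.from_quat(k["orientation"],scalar_first=True).apply(np.c_[n,np.ones(len(n))])
    return k["position"]+d*((z-k["position"][2])/d[:,2])[:,None]
E
python3 - <<'E'
from geo import *
img=cv2.cvtColor(cv2.imread("pics/top0.png"),cv2.COLOR_BGR2HSV)
c=px2w([(217,180),(277,197),(235,338),(171,319)],.015,"top");print(c.round(3))
ax=(c[0]+c[1]-c[2]-c[3])/2;print("plate",np.linalg.norm(ax),np.linalg.norm(c[0]-c[1]),"yaw",np.arctan2(ax[1],ax[0]),"mid",c.mean(0))
u=ax/np.linalg.norm(ax)
vision.snapshot("top")
for t,z in (("disc_mid",.035),("disc_grip",.12)):
    for d in models.regions_of(t,"top")[:2]:
        m=d["pixels"].astype(np.uint8)
        rc=cv2.minAreaRect(cv2.findNonZero(m)); print(t,d["score"],m.sum(),rc,px2w([rc[0]],z,"top").round(4))
m=((img[:,:,1]>200)&((img[:,:,0]<5)|(img[:,:,0]>174))&(img[:,:,2]>90)).astype(np.uint8); m[:, 300:]=0
rc=cv2.minAreaRect(cv2.findNonZero(m)); print("red",m.sum(),rc)
E
```

```text
[[0.72  0.169 0.015]
 [0.689 0.06  0.015]
 [0.443 0.129 0.015]
 [0.474 0.241 0.015]]
plate 0.25567205683563143 0.11258042778490895 yaw -0.27921425760379104 mid [0.58136059 0.14975155 0.015     ]
disc_mid 0.8 1897 ((233.54183959960938, 219.0807342529297), (51.8270263671875, 48.959999084472656), 48.57633590698242) [[0.6455 0.1324 0.035 ]]
disc_grip 0.87 1077 ((196.45753479003906, 291.4764099121094), (19.717105865478516, 69.73832702636719), 29.05459976196289) [[0.5208 0.1674 0.12  ]]
disc_grip 0.41 960 ((398.5, 285.0), (62.0, 19.0), 90.0) [[ 0.5322 -0.1331  0.12  ]]
red 596 ((190.05955505371094, 298.2437438964844), (15.737945556640625, 49.82575988769531), 27.699472427368164)
```

```bash
cat >> geo.py <<'E'
yaw=-0.278; u=np.array([np.cos(yaw),np.sin(yaw),0]); Z=np.array([0,0,1.]); P=np.array([.564,.157,.055])
SG=1
def pose(q,lift=0,s=.09,sg=None):
    "TCP pose with the fingertips on the handle at joint angle q"
    a=np.deg2rad(46)-q; t=a/2
    n=u*np.sin(a)+Z*np.cos(a); h=-u*np.cos(a)+Z*np.sin(a)
    z=-(u*np.sin(t)+Z*np.cos(t)); x=(sg or SG)*np.cross(Z,u); y=np.cross(z,x)
    tip=P+s*h+n*(.012+lift)-z*.008*abs(np.sin(a-t))
    return tip-z*r.nose_length, R.from_matrix(np.c_[x,y,z]).as_quat(scalar_first=True)
E
python3 - <<'E'
from geo import *
print(telemetry.current_tool_rot(), r.nose_length)
for sg in (1,-1):
  for q,l in ((0,.1),(0,.03),(0,0),(.4,0),(.8,0)):
    p,o=pose(q,l,sg=sg); j=inverse_kinematics(p,o); print(sg,q,p.round(3),None if j is None else np.round(j,2))
E
```

```text
[-1.31348746e-05  8.21074693e-01  5.70820766e-01  3.83830994e-05] 0.025
1 0 [0.592 0.149 0.223] [ 0.06  0.54  1.16  0.13  1.82 -1.23]
1 0 [0.544 0.163 0.175] [ 0.08  0.5   1.36  0.14  1.66 -1.23]
1 0 [0.523 0.169 0.154] [ 0.09  0.49  1.44  0.14  1.59 -1.23]
1 0.4 [0.494 0.177 0.127] [ 0.15  0.37  1.65  0.09  1.3  -1.17]
1 0.8 [0.478 0.182 0.092] [ 0.23  0.3   1.85  0.    0.99 -1.07]
-1 0 [0.592 0.149 0.223] [0.06 0.54 1.16 0.13 1.82 1.91]
-1 0 [0.544 0.163 0.175] [0.08 0.5  1.36 0.14 1.66 1.91]
-1 0 [0.523 0.169 0.154] [0.09 0.49 1.44 0.14 1.59 1.92]
-1 0.4 [0.494 0.177 0.127] [0.15 0.37 1.65 0.09 1.3  1.97]
-1 0.8 [0.478 0.182 0.092] [0.23 0.3  1.85 0.   0.99 2.08]
```

```bash
python3 - <<'E'
from geo import *
gripper_to(0.0)
p,o=pose(0); 
r.move_to(p+Z*.09,o); r.move_l(p+Z*.025,vel=.15)
vision.snapshot("top")
print(telemetry.current_t(),telemetry.current_wrist_force().round(1))
a=vision.snapshot("top");b=vision.snapshot("side")
cv2.imwrite("pics/both1.png",cv2.resize(np.vstack([a[120:400,100:400],cv2.resize(b[120:330,130:430],(300,210))]),None,fx=1.2,fy=1.2)[:,:,::-1])
E
```

```text
4.3833 [-0.4 -0.1  0.6]
```

View pics/both1.png

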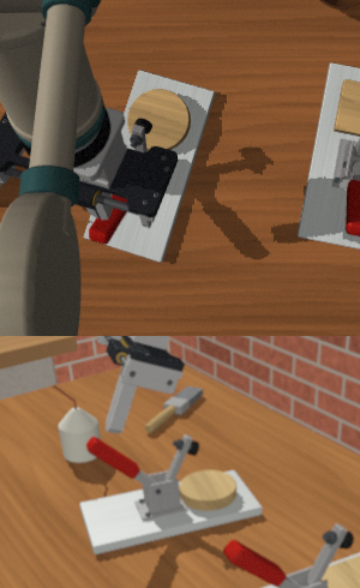

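The closed fingertips, at about (118,428) in the lower half, hang just over the red grip at (112,455). The gripper body is clear of the steel arm. Next I'll touch down and follow the handle's arc.

```bash
python3 - <<'E'
from geo import *
p,o=pose(0); f0=telemetry.current_wrist_force()
hit=r.move_l(p-Z*.006,vel=.04,guard=3)
e=telemetry.current_ee_pos(); d=e-p; print("hit",hit,(d*1000).round(1),telemetry.current_wrist_force()-f0)
for q in (.1,.2,.3,.4,.5,.58,.66,.72,.75):
    p,o=pose(q); g=r.move_l(p,o,vel=.06,guard=30)
    print(q,g,telemetry.current_t(),(telemetry.current_wrist_force()-f0).round(1),telemetry.current_opening())
    if g: break
b=vision.snapshot("side")
cv2.imwrite("pics/side2.png",cv2.resize(b[120:330,130:430],None,fx=2,fy=2)[:,:,::-1])
E
```

```text
hit True [-0.5 -0.  -6.5] [-0.05167098 -0.29632286  4.00331893]
0.1 False 5.5667 [-0.1  0.1  4.1] 0.0006422249035967427
0.2 False 5.8833 [ 1.4 -0.1  3.6] 0.0003243185278207899
0.3 False 6.2 [ 2.3 -0.9  4.7] 0.00048264484739282443
0.4 False 6.5167 [ 0.6 -0.2  4.6] 0.0003481306485232171
0.5 False 6.8333 [-1.2  0.2  2.6] 0.000411119004993216
0.58 False 7.1167 [-0.1 -0.6  0.8] 0.00019172374039966989
0.66 False 7.4 [-1.  -0.2  1.2] 0.000527388837354879
0.72 False 7.65 [-0.7 -0.6  0.8] 0.00027454304069138584
0.75 False 7.9 [-1.3  1.   1. ] 0.0006444352902057831
```

View pics/side2.png

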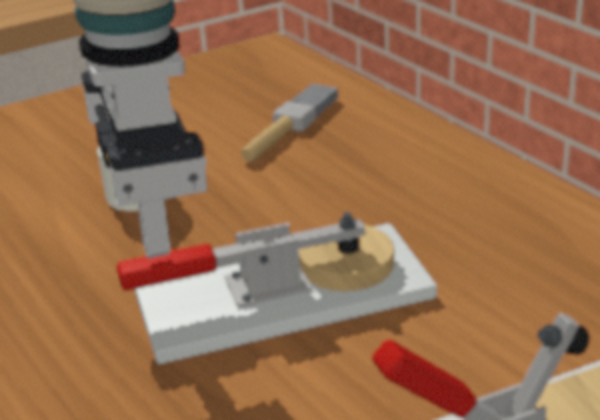

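The handle now lies about level, from (120,275) to (215,255), with the pad on the disc at (348,240). Contact force has dropped to about zero, so it has snapped over. I'll do a light guarded press to confirm it is on its stop, then retract and check.

```bash
python3 - <<'E'
from geo import *
p=telemetry.current_ee_pos()
g=r.move_l(p-Z*.012,vel=.03,guard=12)
e=telemetry.current_ee_pos(); print("stop hit",g,"tip z",e[2]-.025,telemetry.current_wrist_force().round(1))
r.move_l(e+Z*.12,vel=.15)
r.move_to(np.array([.25,.42,.30]),telemetry.current_tool_rot())
r.hold(.3)
a=vision.snapshot("top");b=vision.snapshot("side")
for c in ("top","side"):
    for t in ["disc_grip","block_grip","disc_mid"]:
        print(c,t,[(round(d["score"],2),np.round(d["at"],3)) for d in models.mark_of(t,c)][:3])
print(telemetry.current_t(),telemetry.current_wrist_force().round(1))
cv2.imwrite("pics/both3.png",np.hstack([a[120:400,100:470],b[120:400,130:510]])[:,:,::-1])
E
```

```text
stop hit True tip z 0.06772099017410033 [-1.4  0.1  6.9]
top disc_grip [(0.8, array([0.486, 0.182, 0.068]))]
top block_grip []
top disc_mid [(0.67, array([0.646, 0.135, 0.02 ]))]
side disc_grip [(0.9, array([0.49 , 0.178, 0.069]))]
side block_grip [(0.64, array([ 0.527, -0.133,  0.12 ]))]
side disc_mid [(0.75, array([0.641, 0.134, 0.029]))]
11.1917 [-0.   0.4  0.1]
```

View pics/both3.png

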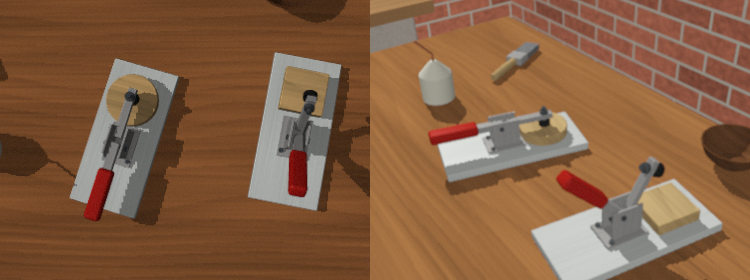

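The disc clamp is closed and level, with its pad on the disc at (131,98) on the left and (545,122) on the right. The grip is at z = 0.068, against 0.067 expected for closed, and the disc has not moved. The block clamp is still open and the gripper is clear.

```bash
python3 -c "
from plant import r; r.sign_off()"
```

```text
the job is handed in; nothing more can be done
```

The disc clamp is closed and stayed shut by itself after the gripper was taken away. I pressed its red handle along its arc with closed fingertips, past dead centre and onto its stop, then backed the arm off and handed the job in at about 11 s.

**Last checks:**
- **Disc clamp:** both cameras put the grip at 68–69 mm, against 67 mm expected for closed. The guarded press met the stop with the fingertips at 67.7 mm.
- **Disc:** it lies where it was, within the few millimetres the networks are good for, with the rubber pad on it.
- **Block clamp:** it is open and I did not touch it. The side camera's mark is unchanged. The top-camera network missed it in the last picture, but the picture itself shows it standing open.
- **Forces:** the highest reading I printed was about 7 N. That is below the stated 10–15 N resistance peak, because I only sampled at the ends of the segments. The final press stopped on its 12 N guard.

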